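# Tip an angle iron onto its other leg and push it up to the stop bar

### The job

Get the short angle iron ready for tacking: push its upright leg over, toward the stop bar, so that the piece rolls over its corner and that leg lies flat on the table while the other leg stands up. Then push it along the table until the free edge of the lying leg is snug and square against the stop bar, with the bar behind its whole length. Only push with the fingertips: the angle iron's corner must stay down on the table, never picked up; leave the two round bar ends and the nut nearby where they are.

Things in the scene. Friction and masses are not known exactly. Their poses are not given: they have to be found in the camera images.
- angle: Dark rusty steel L-section, 110 mm long, legs 45 mm wide, 5 mm thick, about 0.37 kg, loose. Origin: centre of the underside of the leg lying at the start; y along its length, z up at the start. Lying leg x = -22 to +22 mm; upright leg at x = +18 to +22 (bar side), to z = 45. Tipped fully, its x axis points down, z to the bar. Pushed inside near the top it tips with a few N; past 45 deg it falls over.
- heel (a point): Middle of the outer corner edge (heel) of the angle iron, at x = +22, y = 0, z = 0 mm of angle; it is the line about which the piece tips and stays at table height. Sliding the piece along the table takes about 3 to 7 N; pushed hard and high against the bar it would tip on, so push low. Axes as angle.
- toe (a point): Middle of the free edge of the leg that stands up at the start, on its outer face: x = +22, y = 0, z = 45 mm of angle. At the end this edge lies on the table against the stop bar. Axes as angle.
- stop_bar: The stop bar: a plain dark grey steel flat bar screwed to the table, fixed, 24 mm wide (x), 190 mm long (y), 16 mm high, with two small screw heads on top that reach 26 mm high. Origin: centre of its underside, on the table. Its x axis points away from the angle iron; the face that the angle iron is to meet is at x = -12 mm.
- rod_end: Bystander: solid round rust-brown bar end standing upright, the taller and thinner of the two, 18 mm diameter, 38 mm tall, loose. Origin: centre of its underside.
- bar_end: Bystander: solid round grey bar end standing upright, 22 mm diameter, 30 mm tall, loose. Origin: centre of its underside.
- nut: Bystander: dark hexagon nut lying flat, 40 x 34 mm, 18 mm high, loose, just behind the stop bar. Origin: centre of its underside.

How it is judged:
By the outcome, as a careful person would: the job done as asked, in the order asked, and still so for the second after the job is handed in, with the robot touching nothing.
It also fails if it takes over 61 s, if anything falls off the work surface, if the arm or the gripper's body presses on something with over 40 N, if the wrist force passes 120 N, or if a joint passes its speed limit or range.

### The arm

A 6-joint arm with a two-finger parallel gripper is mounted at the origin on the work surface; the furniture and walls round the work are solid. World frame = base frame: x ahead of the robot, y to its left, z up, the work surface at z = 0. Lengths are in m, angles in rad, forces in N, time in s.
With the tool pointing down it reaches from about 0.35 to 1 m from the base axis. Payload 7.1 kg.
Tool frame: the origin (TCP) lies at the very end of the fingers, on their centre line; the grasp point (between the pads) lies 19 mm behind it; z points along the fingers, x is the direction in which the jaws open and shut, and the axes are right-handed (so a half turn about z gives the same grasp; the last joint's range is limited). The gripper opens to 85 mm and grips with 20 to 120 N. Pads are 22 mm wide; open, the fingers measure 114 mm over their backs; the gripper's body (76 mm by 85 mm) begins 54 mm behind the grasp point. The pads swing forward as they close: fully open they stand 13 mm farther back than shut.
Start: joints at [1.091, 0.423, 1.63, -0, 1.089, -0.019], TCP at [0.278, 0.56, 0.231] pointing down, gripper open.
Joint ranges: [-3, 3], [-0.9, 2.11], [0.09, 2.58], [-1.31, 4.45], [0.11, 2.69], [-2.54, 2.54]. Speed limits (rad/s): [2.39, 2.39, 3.01, 3.14, 3.14, 3.14].

### API

Orientations are given as a 3x3 rotation matrix whose columns are the frame's x, y, z axes.
In Python, from workcell import manip, viewer gives the robot as it stands. The module is installed in compiled form; this text tells all that it offers.
- The arm moves only by the shell command python3 -m jog 'ROWS' [FORCE]. ROWS is JSON, a list that holds one entry, the list of rows, each a list of 5 numbers: the shift along the tool's x, y, z in m, then the turn about the tool's z in degrees, then the finger opening in m, from 0 to 0.0854. In form: [[[x, y, z, twist, grip], ...]]. A call has exactly 8 rows; each row shifts and turns the pose as measured when the row begins, along the tool's axes as they then stand; what a row does not reach is not made up. A row lasts 1/10 s, in which the tool goes at most 50 mm and 8.59 degrees, less where a joint would pass 70% of its speed; a pose out of reach is approached as far as the arm can. A call with a gripper value outside its range is refused whole. The fingers move at their own pace and stop on an object; FORCE is the grip in N (left out, the last holds). Time passes only in rows, so rows that do not move let the fingers close, or fill a call up. It gives the time, the measured TCP pose, the force and the opening at its end, in the units of the state.
- manip.observe(): the state, without advancing time (a new reading comes with each control period).
- viewer.read_camera(name): name is "scene" or "top"; returns the picture (400x640x3 uint8, red, green, blue); there is no depth.
- viewer.camera_info(name): a dict with "fovy" (degrees; the focal length in pixels is half the picture's height over the tangent of half this angle, whatever the lens; pixels are square), "cx", "cy" (the principal point, pixels), "R" (3x3) and "t" (3): a world point X has camera coordinates R X + t. Camera axes: x right, y down, z forward; pixel columns grow to the right and rows downward; lengths in m; the calibration is good to about 2 mm. A picture is of the moment at which its call begins. camera_info takes no time and is no camera call.
- manip.close_job(): hands the job in, once; it reports no verdict.
The state is a dict: "clock": time; "joints": joint angles; "qd": joint speeds; "joint_efforts": joint torques, N m; "ee_pos": TCP position; "orientation": TCP orientation; "contact_force": force on the tool from outside, world axes, zero at the start; "wrist_torque": the same for the moment, N m; "finger_gap": finger opening in m.
Only numpy, scipy, OpenCV 4.12 (cv2) and the standard library are available. Lean on these libraries where they do the work, as an engineer would, in place of code of your own. Each camera call takes 0.05 s, during which the arm holds its last target.

## Working session

There is one attempt and no reset: what is moved stays moved. The work goes in short steps, Python scripts to look and compute and a shell command to move; the robot and the scene stay as the last step left them, time stands still between calls to the robot, and variables do not carry over. Pictures are saved under pics/ and viewed, and the job is handed in when it is done.

```bash
mkdir -p pics; python3 - <<'E'
from workcell import manip, viewer
import cv2,numpy as np
np.set_printoptions(precision=4,suppress=True)
for n in("scene","top"):
    im=viewer.read_camera(n); cv2.imwrite(f"pics/{n}0.png",im[:,:,::-1]); print(n,viewer.camera_info(n))
print(manip.observe())
E
```

```text
scene {'fovy': 46.265312640389766, 'cx': 317.8322346375211, 'cy': 195.9901397913165, 'R': array([[ 0.7644, -0.6448, -0.0057],
       [-0.4754, -0.5575, -0.6805],
       [ 0.4356,  0.5229, -0.7327]]), 't': array([-0.1939,  0.4202,  0.5429])}
top {'fovy': 55.29056351902083, 'cx': 316.5149918399213, 'cy': 196.7802183075157, 'R': array([[ 0.0251, -0.9996,  0.0156],
       [-0.9888, -0.0271, -0.1467],
       [ 0.147 , -0.0117, -0.9891]]), 't': array([0.2621, 0.5298, 0.8272])}
{'clock': 0.1, 'joints': array([ 1.091 ,  0.4237,  1.6306, -0.    ,  1.0886, -0.019 ]), 'qd': array([ 0.0005, -0.0028, -0.0033,  0.0005,  0.0015, -0.0011]), 'joint_efforts': array([  0.0006, -55.8423, -28.2447,   0.0001,   0.003 ,  -0.    ]), 'ee_pos': array([0.2777, 0.5594, 0.2306]), 'orientation': array([[ 0.4447,  0.8957, -0.0006],
       [ 0.8957, -0.4447, -0.0012],
       [-0.0014,  0.    , -1.    ]]), 'contact_force': array([1.0745, 0.0581, 0.2007]), 'wrist_torque': array([0.011 , 0.0411, 0.0566]), 'finger_gap': 0.08550302698166641}
```

View pics/scene0.png

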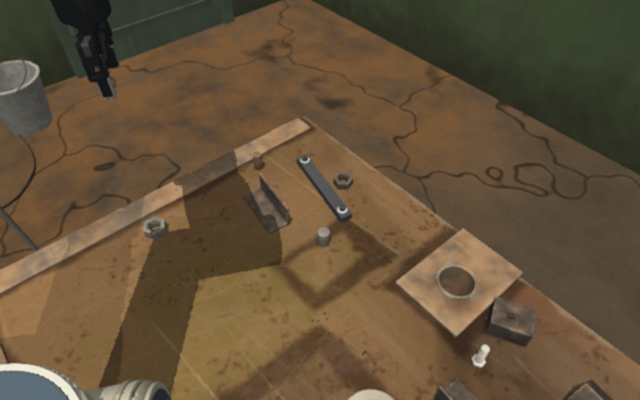

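View pics/top0.png

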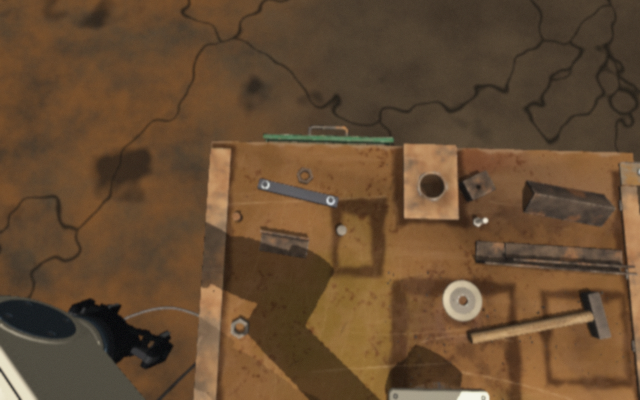

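The angle iron is at about top (285,240), the bar runs from (265,184) to (331,201), the rod end is at (237,216) and the grey bar end at (341,229). Next I'll enlarge those areas.

```bash
cat > h.py <<'E'
from workcell import manip, viewer
import cv2,numpy as np
np.set_printoptions(precision=4,suppress=True)
def K(n):
    c=viewer.camera_info(n); f=200/np.tan(np.radians(c['fovy']/2)); return c,f
def px2w(n,u,v,z=0.):
    c,f=K(n); d=np.array([(u-c['cx'])/f,(v-c['cy'])/f,1]); R=np.array(c['R']);t=np.array(c['t'])
    C=-R.T@t; w=R.T@d; return C+w*(z-C[2])/w[2]
def w2px(n,X):
    c,f=K(n); p=np.asarray(X)@np.array(c['R']).T+c['t']; return np.stack([c['cx']+f*p[...,0]/p[...,2],c['cy']+f*p[...,1]/p[...,2]],-1)
def crop(im,x0,y0,w,h,s,name):
    cv2.imwrite(name,cv2.resize(im[y0:y0+h,x0:x0+w,::-1],None,fx=s,fy=s,interpolation=cv2.INTER_CUBIC))
E
python3 - <<'E'
from h import *
crop(cv2.imread("pics/scene0.png")[:,:,::-1],230,140,130,120,6,"pics/s0c.png")
crop(cv2.imread("pics/top0.png")[:,:,::-1],220,160,130,100,6,"pics/t0c.png")
E
```

```text
(no output)
```

View pics/s0c.png

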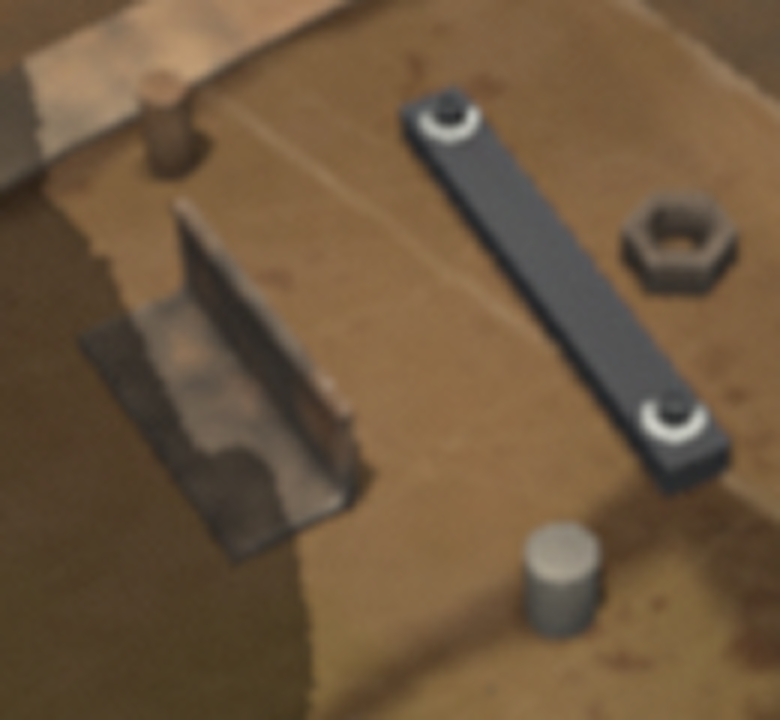

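View pics/t0c.png

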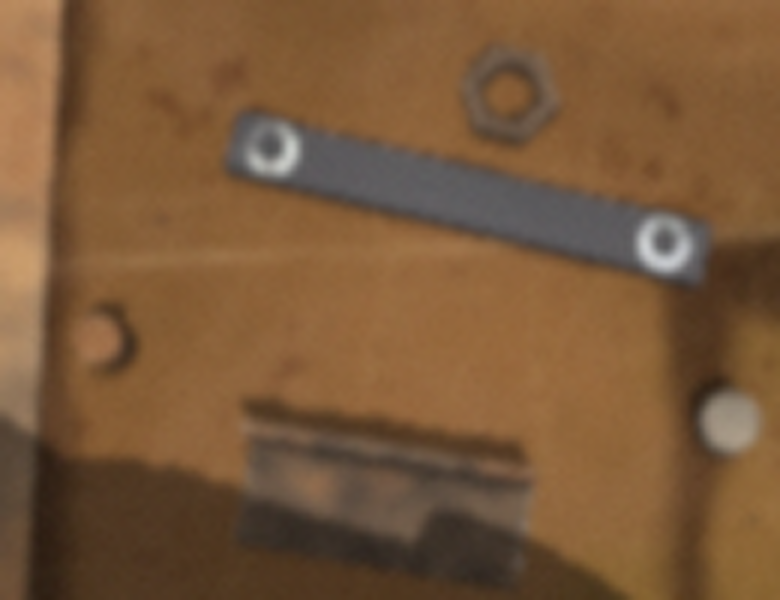

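```bash
cat > fit.py <<'E'
from h import *
from scipy.optimize import least_squares
def un(p,x0,y0,s=6): return (np.array(p,float)+.5)/s-.5+[x0,y0]
def T(p,L):
    x,y,a=p; c,s=np.cos(a),np.sin(a); L=np.array(L)
    return np.stack([x+c*L[:,0]-s*L[:,1],y+s*L[:,0]+c*L[:,1],L[:,2]],1)
def fit(obs,p0):
    def r(p): return np.concatenate([(w2px(n,T(p,L))-q).ravel() for n,L,q in obs])
    s=least_squares(r,p0); return s.x,r(s.x).reshape(-1,2)
E
python3 - <<'E'
from fit import *
h=.0225
S=lambda p:un(p,230,140); Tp=lambda p:un(p,220,160)
ang,ra=fit([("scene",[[-h,.055,.005],[-h,-.055,.005],[h,.055,.045],[h,-.055,.045]],S([[85,336],[238,556],[183,200],[352,412]])),
 ("top",[[-h,.055,.005],[-h,-.055,.005],[h,.055,.045],[h,-.055,.045]],Tp([[240,545],[520,585],[244,414],[532,468]]))],[.55,.1,-.1])
b,rb=fit([("scene",[[-.012,.095,.016],[.012,.095,.016],[-.012,-.095,.016],[.012,-.095,.016]],S([[402,110],[455,88],[668,470],[730,438]])),
 ("top",[[-.012,.095,.016],[.012,.095,.016],[-.012,-.095,.016],[.012,-.095,.016]],Tp([[227,172],[240,108],[698,287],[710,222]]))],[.65,.1,-.1])
print(ang,np.degrees(ang[2]));print(ra);print(b,np.degrees(b[2]));print(rb)
for nm,n,p,z in [("rod","top",Tp((100,338)),.038),("rod","scene",S((163,85)),.038),("bar_end","top",Tp((730,420)),.03),("bar_end","scene",S((562,553)),.03),("nut","top",Tp((510,92)),.018),("nut","scene",S((680,232)),.018)]: print(nm,px2w(n,*p,z))
c,s=np.cos(b[2]),np.sin(b[2]); B=np.array([[c,-s],[s,c]])
print("heel in bar frame",B.T@(T(ang,[[h,0,0],[h,.055,0],[h,-.055,0]])[:,:2]-b[:2]).T)
E
```

```text
[ 0.4161  0.348  -0.1348] -7.7238772736008885
[[-1.1211  0.4135]
 [-0.1399  0.5459]
 [ 0.8308 -0.0205]
 [ 0.9174  0.2852]
 [-1.0678 -0.7696]
 [-0.4401  0.2808]
 [-0.4747  0.5871]
 [ 0.6697 -0.4161]]
[ 0.5353  0.3203 -0.2117] -12.128407322876111
[[-0.8856 -0.3227]
 [ 0.4401 -0.2971]
 [-0.1392  0.514 ]
 [ 0.6218  1.2061]
 [-1.0196 -0.6343]
 [-0.534   0.1717]
 [ 0.1167 -0.5873]
 [ 0.4646  0.2682]]
rod [0.4744 0.4543 0.038 ]
rod [0.4756 0.4573 0.038 ]
bar_end [0.4505 0.2181 0.03  ]
bar_end [0.4509 0.2187 0.03  ]
nut [0.5763 0.3048 0.018 ]
nut [0.5763 0.3042 0.018 ]
heel in bar frame [[-0.0999 -0.1041 -0.0957]
 [ 0.0038  0.0586 -0.0511]]
```

```bash
cat > st.py <<'E'
from h import *
import sys
ANG=(0.4161,0.3480,-0.1348); BAR=(0.5353,0.3203,-0.2117)
def rel(target_xy,yaw,z):
    "needed tool-frame shift & twist; yaw = yaw of push direction (tool y)"
    o=manip.observe(); p=o['ee_pos'];R=o['orientation']
    d=R.T@(np.array([*target_xy,z])-p)
    cur=np.arctan2(R[1,1],R[0,1]); print("shift mm",d*1e3,"twist",-np.degrees(yaw-cur)); rep(o)
def rep(o=None):
    o=o or manip.observe(); p=o['ee_pos'];R=o['orientation']
    c,s=np.cos(BAR[2]),np.sin(BAR[2]); q=np.array([[c,s],[-s,c]])@(p[:2]-BAR[:2])
    print("t",o['clock'],"p",p,"bar frame",q,"yaw",np.degrees(np.arctan2(R[1,1],R[0,1])),"tilt",R[2,:2],"F",o['contact_force'],"gap",o['finger_gap'])
def inf(fr,x,y): 
    c,s=np.cos(fr[2]),np.sin(fr[2]); return fr[0]+c*x-s*y,fr[1]+s*x+c*y
E
python3 -m jog '[[[-0.021,0.036,0.015,0,0.05],[-0.021,0.036,0.015,0,0.05],[-0.021,0.036,0.015,0,0.05],[-0.021,0.036,0.015,0,0.05],[-0.021,0.036,0.015,0,0.05],[-0.021,0.036,0.015,-6.2,0.05],[0,0,0,-6.2,0.05],[0,0,0,-6.2,0.05]]]'
python3 -c "
from st import *
rel(inf(ANG,-.002,0),ANG[2],.06)
for n,p in (('rod',(.475,.456)),('barend',(.4507,.2184))):
  c,s=np.cos(BAR[2]),np.sin(BAR[2]); print(n,np.array([[c,s],[-s,c]])@(np.array(p)-BAR[:2]))
"
```

```text
clock: 0.9
ee_pos: [0.4183, 0.3433, 0.1352]
orientation: [[0.123, 0.992, -0.003], [0.992, -0.123, -0.001], [-0.001, -0.003, -1.0]]
contact_force: [0.1, 0.8, 0.6]
finger_gap: 0.0504
shift mm [ 4.493  -4.5559 75.1594] twist 0.6638474578546026
t 0.9 p [0.4183 0.3433 0.1352] bar frame [-0.1192 -0.0021] yaw -7.059623620508894 tilt [-0.0011 -0.0031] F [0.1385 0.7982 0.5694] gap 0.05035181032189841
rod [-0.0875  0.12  ]
barend [-0.0613 -0.1174]
```

```bash
python3 -m jog '[[[0.002,-0.002,0.02,0.6,0.05],[0.002,-0.002,0.02,0,0.05],[0,0,0.02,0,0.05],[0,0,0.015,0,0.05],[0,0,0,0,0.05],[0,0,0,0,0.05],[0,0,0,0,0.05],[0,0,0,0,0.05]]]'
python3 -c "
from st import *
rel(inf(ANG,-.002,0),ANG[2],.025)
crop(viewer.read_camera('scene'),230,120,130,120,6,'pics/s1.png');crop(viewer.read_camera('top'),220,160,130,100,6,'pics/t1.png')"
```

```text
clock: 1.7
ee_pos: [0.4154, 0.3465, 0.0579]
orientation: [[0.133, 0.991, -0.004], [0.991, -0.133, -0.001], [-0.002, -0.003, -1.0]]
contact_force: [-0.3, 0.2, -1.4]
finger_gap: 0.0498
shift mm [ 1.6599 -1.3856 32.9363] twist 0.07906155421658338
t 1.7 p [0.4154 0.3465 0.0579] bar frame [-0.1227  0.0004] yaw -7.644409524146914 tilt [-0.0017 -0.0035] F [-0.2536  0.1916 -1.3811] gap 0.04984672653954262
```

View pics/s1.png

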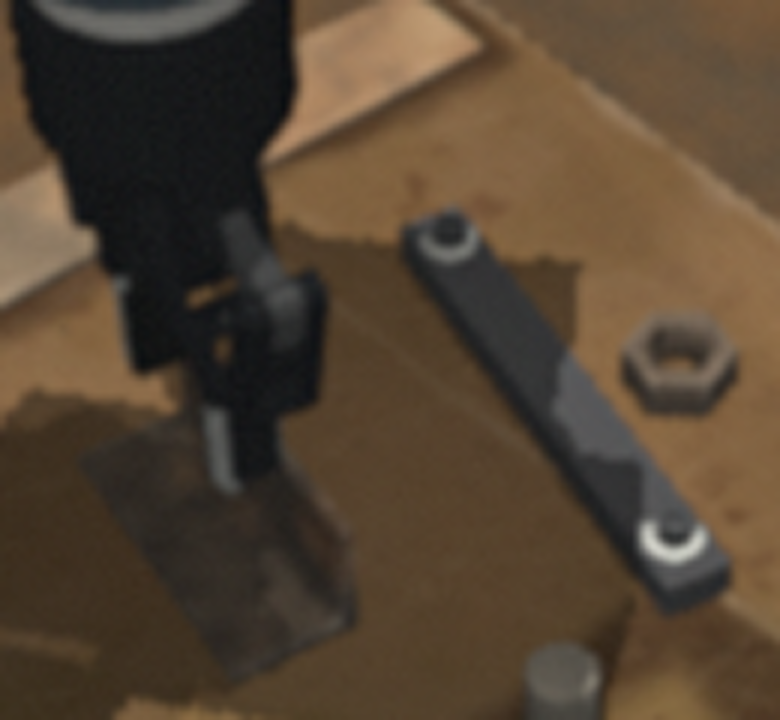

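View pics/t1.png

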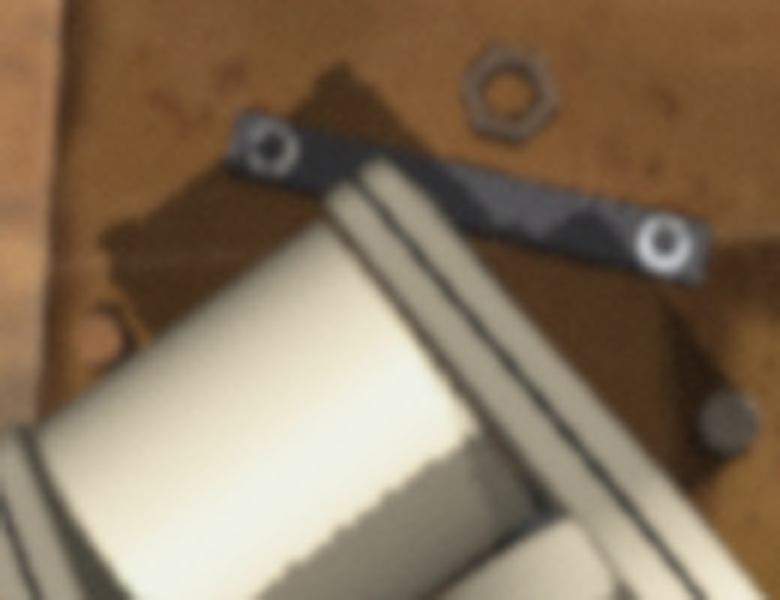

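```bash
python3 -m jog '[[[0.001,-0.002,0.008,0,0.05],[0.001,-0.002,0.008,0,0.05],[0,0,0.008,0,0.05],[0,0,0.007,0,0.05],[0,0,0.002,0,0.05],[0,0,0,0,0.05],[0,0,0,0,0.05],[0,0,0,0,0.05]]]'
python3 -c "
from st import *
rel(inf(ANG,-.002,0),ANG[2],.025)
print(inf(ANG,.0225,0))"
```

```text
clock: 2.6
ee_pos: [0.4113, 0.3494, 0.0221]
orientation: [[0.133, 0.991, -0.003], [0.991, -0.133, -0.001], [-0.001, -0.003, -1.0]]
contact_force: [0.4, -0.2, 0.5]
finger_gap: 0.0496
shift mm [-0.719   2.9303 -2.8631] twist 0.09236186456057979
t 2.6 p [0.4113 0.3494 0.0221] bar frame [-0.1273  0.0024] yaw -7.631109213802917 tilt [-0.0014 -0.0031] F [ 0.3513 -0.1725  0.4679] gap 0.04959164732392393
(np.float64(0.43839588516259226), np.float64(0.34497617711886097))
```

```bash
python3 -m jog '[[[0,0.003,-0.003,0,0.05],[0,0.003,-0.003,0,0.05],[0,0.003,0,0,0.05],[0,0.003,0,0,0.05],[0,0.003,0,0,0.05],[0,0.003,0,0,0.05],[0,0.003,0,0,0.05],[0,0.003,0,0,0.05]]]'
python3 -c "
from st import *
rep()
crop(viewer.read_camera('scene'),230,120,130,120,6,'pics/s2.png')"
```

```text
clock: 3.4
ee_pos: [0.4372, 0.346, 0.0295]
orientation: [[0.133, 0.991, -0.003], [0.991, -0.133, -0.0], [-0.001, -0.003, -1.0]]
contact_force: [-0.1, 0.4, 0.3]
finger_gap: 0.05
t 3.4 p [0.4372 0.346  0.0295] bar frame [-0.1013  0.0045] yaw -7.648451796859784 tilt [-0.0006 -0.0027] F [-0.0774  0.3796  0.3449] gap 0.05003671066678889
```

View pics/s2.png

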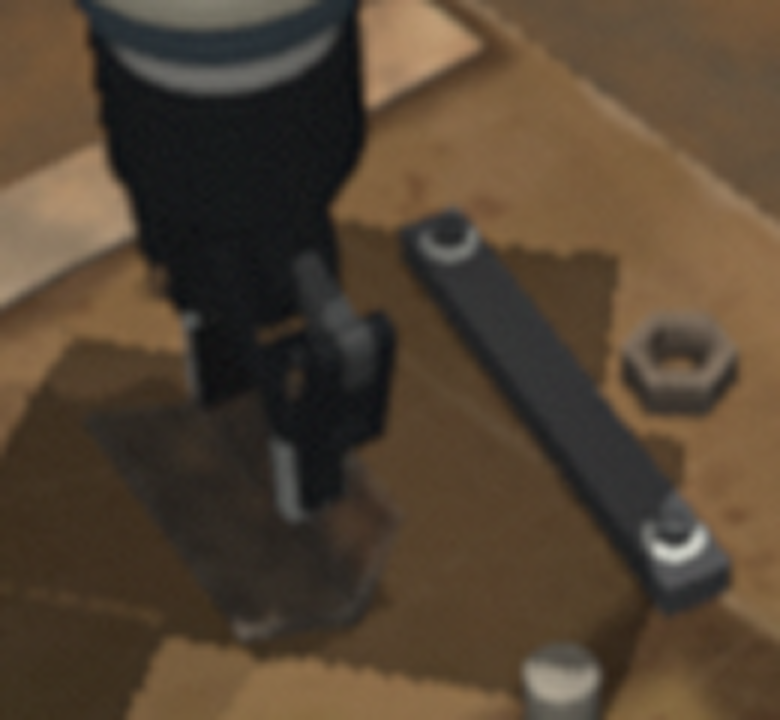

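The piece is tipping, with its lying edge off the table at crop (240,635). Continuing the push.

```bash
python3 -m jog '[[[0,0.003,0.001,0,0.05],[0,0.003,0.001,0,0.05],[0,0.003,0.001,0,0.05],[0,0.003,0,0,0.05],[0,0.003,0,0,0.05],[0,0.003,0,0,0.05],[0,0,0,0,0.05],[0,0,0,0,0.05]]]'
python3 -c "
from st import *
rep()
crop(viewer.read_camera('scene'),230,120,130,120,6,'pics/s3.png')"
```

```text
clock: 4.25
ee_pos: [0.458, 0.3436, 0.0262]
orientation: [[0.133, 0.991, -0.001], [0.991, -0.133, 0.0], [0.0, -0.001, -1.0]]
contact_force: [0.5, -0.9, 0.2]
finger_gap: 0.0499
t 4.25 p [0.458  0.3436 0.0262] bar frame [-0.0805  0.0065] yaw -7.669962403140663 tilt [ 0.0003 -0.0014] F [ 0.4931 -0.881   0.1508] gap 0.04991013270764425
```

View pics/s3.png

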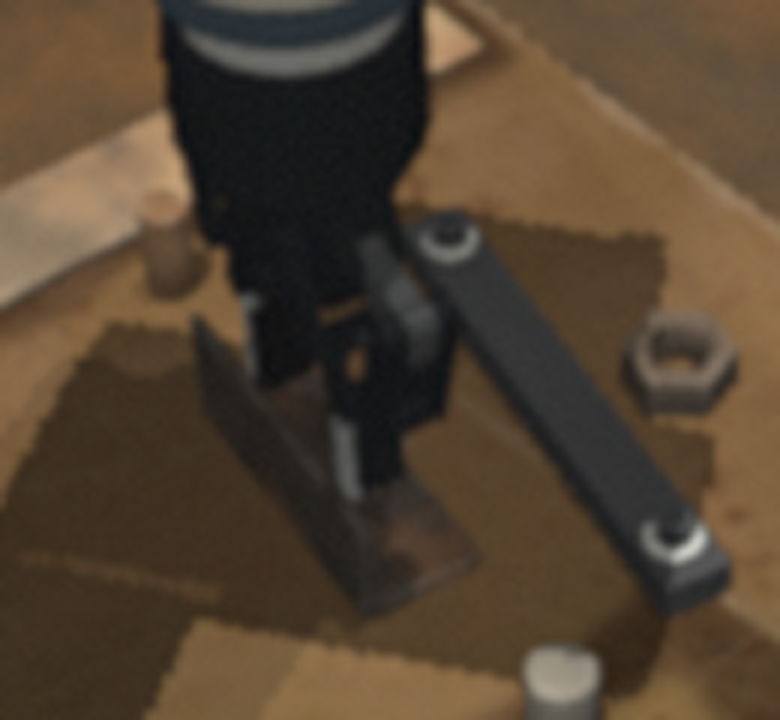

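The leg has fallen flat and the other leg now stands at the rear, with the fingers inside the L. Lifting clear and backing off behind it.

```bash
python3 -m jog '[[[0,0.002,-0.01,0,0.05],[0,0,-0.03,0,0.05],[0,0,-0.03,0,0.05],[0,-0.04,-0.01,0,0.05],[0,-0.045,0,0,0.05],[0,-0.04,0,0,0.05],[0,-0.035,0,0,0.05],[0,0,0,0,0.05]]]'
python3 -c "
from st import *
rep()
crop(viewer.read_camera('scene'),230,120,130,120,6,'pics/s4.png');crop(viewer.read_camera('top'),220,160,130,100,6,'pics/t4.png')"
```

```text
clock: 5.1
ee_pos: [0.299, 0.366, 0.1147]
orientation: [[0.136, 0.991, 0.003], [0.991, -0.136, 0.005], [0.006, 0.002, -1.0]]
contact_force: [1.6, -0.5, 0.3]
finger_gap: 0.0505
t 5.1 p [0.299  0.366  0.1147] bar frame [-0.2407 -0.005 ] yaw -7.822944020099665 tilt [0.0057 0.0024] F [ 1.5623 -0.5224  0.2598] gap 0.05048239945370664
```

View pics/s4.png

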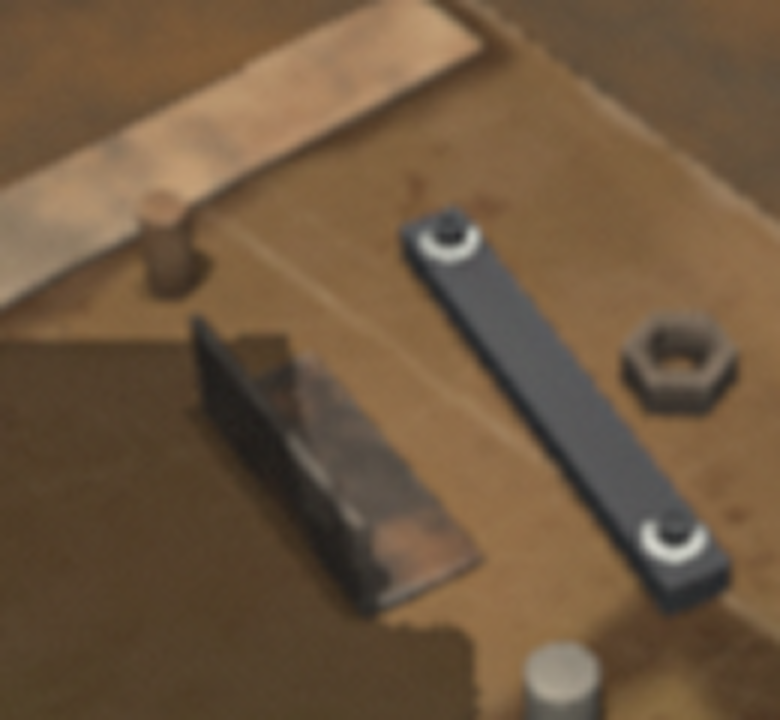

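View pics/t4.png

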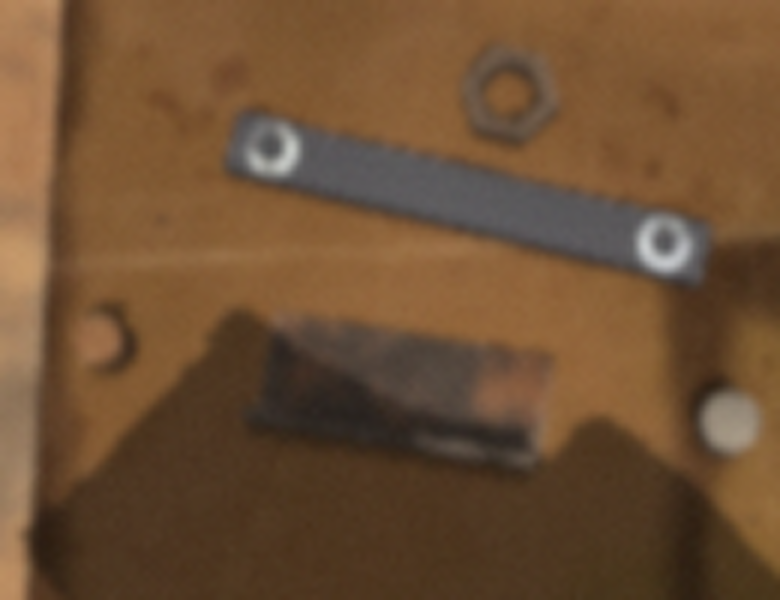

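```bash
python3 - <<'E'
from fit import *
from st import *
S=lambda p:un(p,230,120); Tp=lambda p:un(p,220,160)
a,r=fit([("scene",[[0,.055,.045],[0,-.055,0],[.045,-.055,0.003],[.045,.055,.005]],S([[192,316],[370,615],[482,560],[308,352]])),
("top",[[0,.055,.045],[0,-.055,.045],[.045,.055,.005],[.045,-.055,.005]],Tp([[248,428],[533,470],[272,316],[552,352]]))],[.44,.34,-.13])
print(a,np.degrees(a[2]));print(r)
c,s=np.cos(BAR[2]),np.sin(BAR[2]); B=np.array([[c,-s],[s,c]])
print("heel,toe ends bar frame",B.T@(T(a,[[0,0,0],[.045,.055,0],[.045,-.055,0]])[:,:2]-np.array(BAR[:2])).T)
rel(inf(BAR,-.15,.008),BAR[2],.012)
E
```

```text
[ 0.4381  0.3454 -0.1135] -6.504875075506309
[[-1.4706  0.8228]
 [-0.6253  1.9034]
 [ 0.6795 -0.0539]
 [ 0.3768  0.2262]
 [-1.4502 -1.0843]
 [ 0.3677 -1.1382]
 [-0.086  -0.5348]
 [ 0.0057  0.0391]]
heel,toe ends bar frame [[-0.1003 -0.061  -0.0502]
 [ 0.0041  0.0633 -0.0462]]
shift mm [  3.7255  87.6306 103.5318] twist 4.253388815897454
t 5.2 p [0.3024 0.3672 0.1151] bar frame [-0.2375 -0.0031] yaw -7.876127707022074 tilt [0.0083 0.0047] F [ 0.4547 -0.2367  0.2326] gap 0.050170180131779096
```

```bash
python3 -m jog '[[[0,0,0,4.2,0.06],[0.002,0.02,0.02,0,0.06],[0.002,0.02,0.02,0,0.06],[0.001,0.02,0.02,0,0.06],[0,0.015,0.02,0,0.06],[0,0,0.01,0,0.06],[0,0,0,0,0.06],[0,0,0,0,0.06]]]'
python3 -c "
from st import *
rel(inf(BAR,-.13,.005),BAR[2],.006)
c,s=np.cos(BAR[2]),np.sin(BAR[2]); print('nut2',np.array([[c,s],[-s,c]])@(px2w('top',240,327,.015)[:2]-BAR[:2]))
"
```

```text
clock: 6.0
ee_pos: [0.391, 0.3594, 0.0261]
orientation: [[0.217, 0.976, 0.015], [0.976, -0.218, 0.016], [0.019, 0.011, -1.0]]
contact_force: [-0.1, 0.5, 0.3]
finger_gap: 0.0598
shift mm [-3.1617 19.0909 20.2098] twist -0.4434205790107055
t 6.0 p [0.391  0.3594 0.0261] bar frame [-0.1493  0.0079] yaw -12.572937101930233 tilt [0.0188 0.0112] F [-0.1362  0.4617  0.278 ] gap 0.05984037719101701
nut2 [-0.3216  0.0501]
```

```bash
python3 -m jog '[[[-0.003,0,0.008,-0.4,0.06],[0,0,0.007,0,0.06],[0,0.004,0.003,0,0.06],[0,0.004,0,0,0.06],[0,0.004,0,0,0.06],[0,0.003,0,0,0.06],[0,0,0,0,0.06],[0,0,0,0,0.06]]]'
python3 -c "
from st import *
rel(inf(BAR,-.120,.005),BAR[2],.006)
crop(viewer.read_camera('scene'),200,140,130,120,6,'pics/s5.png')"
```

```text
clock: 6.8
ee_pos: [0.4065, 0.3548, 0.0096]
orientation: [[0.208, 0.978, 0.018], [0.978, -0.208, 0.019], [0.022, 0.014, -1.0]]
contact_force: [0.5, -0.4, 0.3]
finger_gap: 0.06
shift mm [-1.7688 13.1302  3.7417] twist 0.11341533627220421
t 6.8 p [0.4065 0.3548 0.0096] bar frame [-0.1332  0.0067] yaw -12.016101186647324 tilt [0.0219 0.0137] F [ 0.4835 -0.4371  0.3089] gap 0.06001681894076485
```

View pics/s5.png

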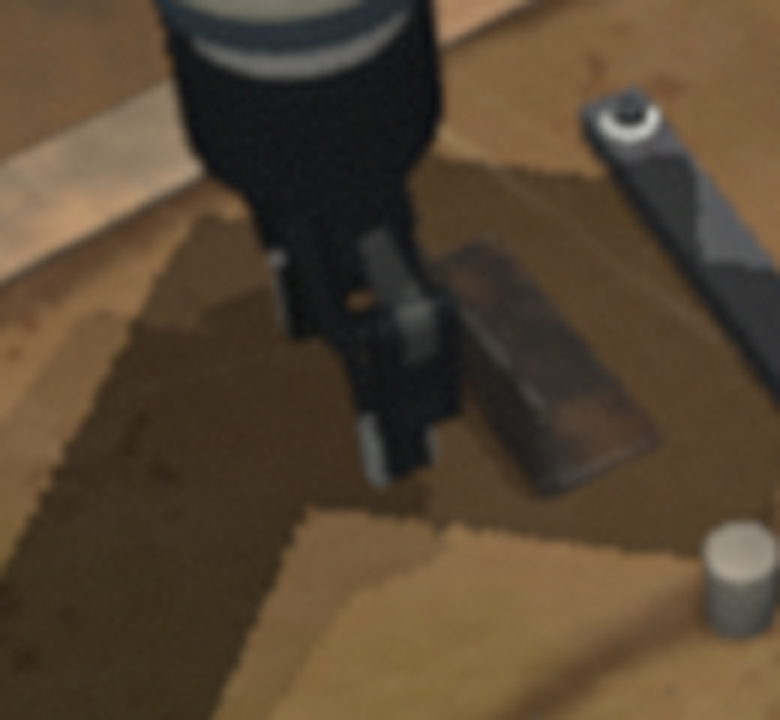

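```bash
python3 -m jog '[[[-0.001,0.003,0.003,0,0.06],[-0.001,0.003,0.002,0,0.06],[0,0.004,0,0,0.06],[0,0.005,0,0,0.06],[0,0.005,0,0,0.06],[0,0.005,0,0,0.06],[0,0.005,0,0,0.06],[0,0.004,0,0,0.06]]]'
python3 -c "
from st import *
rel(inf(BAR,-.07,.005),BAR[2],.006)
crop(viewer.read_camera('scene'),230,120,130,120,6,'pics/s6.png')"
```

```text
clock: 7.65
ee_pos: [0.4411, 0.3448, 0.0043]
orientation: [[0.207, 0.978, 0.016], [0.978, -0.208, 0.018], [0.021, 0.012, -1.0]]
contact_force: [-1.9, 0.4, 0.4]
finger_gap: 0.0599
shift mm [ 0.7736 27.292  -1.3221] twist 0.1397868204441962
t 7.65 p [0.4411 0.3448 0.0043] bar frame [-0.0973  0.0042] yaw -11.989729702475332 tilt [0.0207 0.0123] F [-1.8641  0.3516  0.4094] gap 0.059885604505831455
```

View pics/s6.png

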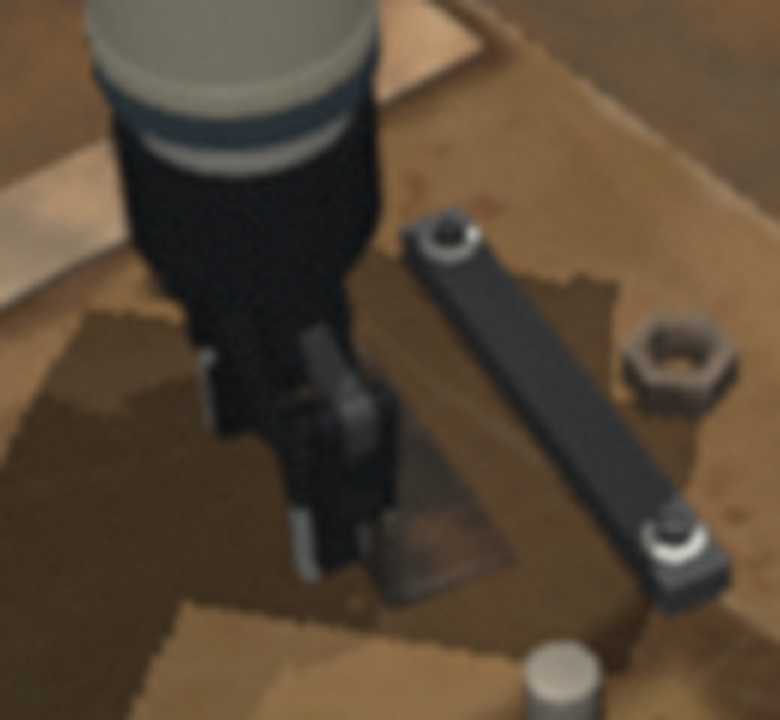

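The fingers are in contact and the piece is turning parallel to the bar. Its near toe corner is at crop (512,560) and the bar end stands clear.

```bash
python3 -m jog '[[[0,0.004,0,0,0.06],[0,0.004,0,0,0.06],[0,0.004,0,0,0.06],[0,0.004,0,0,0.06],[0,0.003,0,0,0.06],[0,0.002,0,0,0.06],[0,0,0,0,0.06],[0,0,0,0,0.06]]]'
python3 -c "
from st import *
rel(inf(BAR,-.07,.005),BAR[2],.006)
crop(viewer.read_camera('scene'),230,120,130,120,6,'pics/s7.png')"
```

```text
clock: 8.5
ee_pos: [0.4639, 0.3398, 0.0045]
orientation: [[0.208, 0.978, 0.016], [0.978, -0.208, 0.018], [0.021, 0.012, -1.0]]
contact_force: [-0.2, 0.2, -0.1]
finger_gap: 0.0601
shift mm [ 0.9829  3.9467 -1.4555] twist 0.11125130880296603
t 8.5 p [0.4639 0.3398 0.0045] bar frame [-0.0739  0.004 ] yaw -12.018265214116562 tilt [0.0205 0.0122] F [-0.1735  0.1742 -0.0662] gap 0.060086993048859796
```

View pics/s7.png

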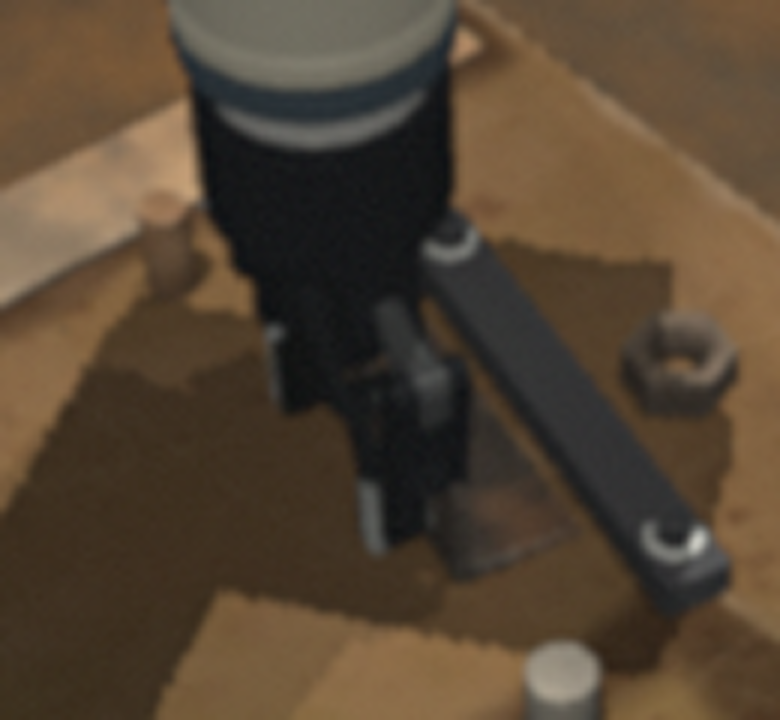

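```bash
python3 -m jog '[[[0,0.002,0,0,0.06],[0,0.0015,0,0,0.06],[0,0.001,0,0,0.06],[0,0.001,0,0,0.06],[0,0.001,0,0,0.06],[0,0.001,0,0,0.06],[0,0.001,0,0,0.06],[0,0.001,0,0,0.06]]]'
python3 -c "
from st import *
rel(inf(BAR,-.07,.005),BAR[2],.006)
crop(viewer.read_camera('scene'),230,120,130,120,6,'pics/s8.png')"
```

```text
clock: 9.35
ee_pos: [0.47, 0.3384, 0.0045]
orientation: [[0.209, 0.978, 0.01], [0.978, -0.209, 0.017], [0.019, 0.006, -1.0]]
contact_force: [-5.2, 3.0, 2.3]
finger_gap: 0.0596
shift mm [ 1.0418 -2.3564 -1.5045] twist 0.05702662399131693
t 9.35 p [0.47   0.3384 0.0045] bar frame [-0.0676  0.004 ] yaw -12.072489898928211 tilt [0.0188 0.0065] F [-5.1947  3.0278  2.3002] gap 0.05962229242138521
```

View pics/s8.png

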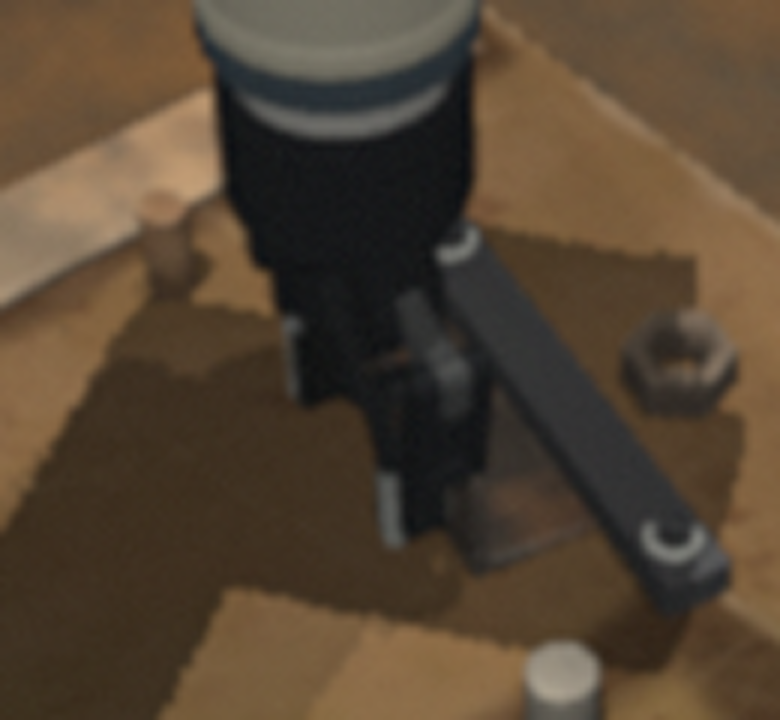

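```bash
python3 -m jog '[[[0,0.001,0,0,0.06],[0,0.001,0,0,0.06],[0,0.001,0,0,0.06],[0,0.001,0,0,0.06],[0,0.001,0,0,0.06],[0,0.001,0,0,0.06],[0,0.001,0,0,0.06],[0,0.001,0,0,0.06]]]'
python3 -c "
from st import *
rel(inf(BAR,-.07,.005),BAR[2],.006);print(manip.observe()['wrist_torque'])"
```

```text
clock: 10.2
ee_pos: [0.4699, 0.3384, 0.0047]
orientation: [[0.21, 0.978, -0.003], [0.978, -0.21, 0.016], [0.015, -0.006, -1.0]]
contact_force: [-5.8, 2.9, 2.8]
finger_gap: 0.0596
shift mm [ 1.0823 -2.2511 -1.2406] twist -0.011956157416143726
t 10.2 p [0.4699 0.3384 0.0047] bar frame [-0.0678  0.0039] yaw -12.14147268033567 tilt [ 0.0147 -0.0062] F [-5.8465  2.905   2.8028] gap 0.059618787087527124
[0.4904 0.8553 0.0312]
```

It stopped at −67.8 mm (expected −68), with the force holding at about 6 N: it is against the bar. Backing straight off and looking.

```bash
python3 -m jog '[[[0,-0.003,0,0,0.06],[0,-0.01,0,0,0.06],[0,-0.03,0,0,0.06],[0,-0.04,-0.02,0,0.06],[0,-0.04,-0.03,0,0.06],[0,-0.04,-0.03,0,0.06],[0,-0.01,0,0,0.06],[0,0,0,0,0.06]]]'
python3 -c "
from st import *
rep()
a=viewer.read_camera('scene');b=viewer.read_camera('top');cv2.imwrite('pics/s9f.png',a[:,:,::-1]);cv2.imwrite('pics/t9f.png',b[:,:,::-1])
crop(a,250,130,110,100,7,'pics/s9.png');crop(b,225,165,120,80,6.5,'pics/t9.png')"
```

```text
clock: 11.0
ee_pos: [0.2961, 0.3745, 0.087]
orientation: [[0.212, 0.977, 0.002], [0.977, -0.212, 0.019], [0.019, -0.002, -1.0]]
contact_force: [-0.0, -0.5, 0.4]
finger_gap: 0.06
t 11.0 p [0.2961 0.3745 0.087 ] bar frame [-0.2453  0.0027] yaw -12.233899331871463 tilt [ 0.0185 -0.0019] F [-0.0418 -0.496   0.3949] gap 0.06003016663007238
```

View pics/s9.png

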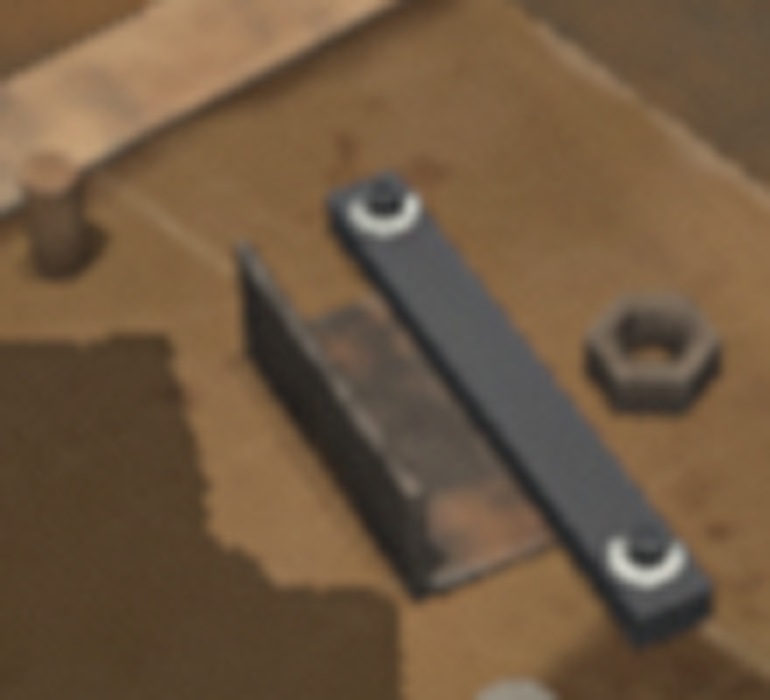

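View pics/t9.png

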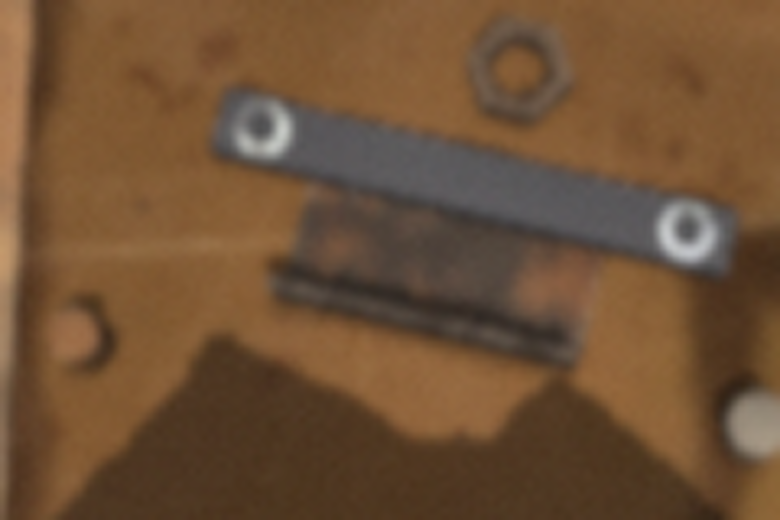

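The lying leg is flat against the bar, and its ends are well inside the bar's length. To make sure it is square, I'll close the fingers and press gently near each end, comparing where they stall.

```bash
python3 -m jog '[[[0.02,0.03,0.01,0,0.0],[0.014,0.03,0.02,0,0.0],[0,0.03,0.02,0,0.0],[0,0.03,0.01,0,0.0],[0,0.02,0,0,0.0],[0,0,0,0,0.0],[0,0,0,0,0.0],[0,0,0,0,0.0]]]' 20
python3 -c "
from st import *
rel(inf(BAR,-.075,.037),BAR[2],.010)"
```

```text
clock: 11.9
ee_pos: [0.4539, 0.3732, 0.0155]
orientation: [[0.222, 0.975, -0.001], [0.975, -0.222, 0.014], [0.014, -0.005, -1.0]]
contact_force: [-0.3, 1.2, 0.1]
finger_gap: -0.0002
shift mm [ 2.4694 15.7412  5.4411] twist -0.7034170410356907
t 11.9 p [0.4539 0.3732 0.0155] bar frame [-0.0907  0.0347] yaw -12.83293356395522 tilt [ 0.0135 -0.0046] F [-0.2872  1.1607  0.0877] gap -0.00017712968306701473
```

```bash
python3 -m jog '[[[0.002,0,0.004,-0.7,0.0],[0,0.004,0.001,0,0.0],[0,0.004,0,0,0.0],[0,0.004,0,0,0.0],[0,0.004,0,0,0.0],[0,0.002,0,0,0.0],[0,0.001,0,0,0.0],[0,0.001,0,0,0.0]]]'
python3 -m jog '[[[0,0.001,0,0,0],[0,0.001,0,0,0.0],[0,0.001,0,0,0.0],[0,0.001,0,0,0.0],[0,0.001,0,0,0.0],[0,0.001,0,0,0.0],[0,0.001,0,0,0.0],[0,0.001,0,0,0.0]]]'
python3 -c "
from st import *
rep()"
```

```text
clock: 12.7
ee_pos: [0.4734, 0.372, 0.0108]
orientation: [[0.206, 0.979, -0.001], [0.978, -0.206, 0.014], [0.014, -0.004, -1.0]]
contact_force: [0.4, -0.2, -1.2]
finger_gap: -0.0003
clock: 13.5
ee_pos: [0.4767, 0.3711, 0.011]
orientation: [[0.207, 0.978, -0.009], [0.978, -0.207, 0.013], [0.011, -0.012, -1.0]]
contact_force: [-4.5, 2.7, 3.4]
finger_gap: 0.0
t 13.5 p [0.4767 0.3711 0.011 ] bar frame [-0.068   0.0374] yaw -11.920766221751437 tilt [ 0.0112 -0.012 ] F [-4.4884  2.7282  3.4347] gap 3.960801106371399e-05
```

```bash
python3 -m jog '[[[0,0.001,0,0,0],[0,0.001,0,0,0.0],[0,0.001,0,0,0.0],[0,-0.01,0,0,0.0],[-0.02,-0.005,0,0,0.0],[-0.022,0,0,0,0.0],[-0.022,0,0,0,0.0],[-0.002,0,0,0,0.0]]]'
python3 -c "
from st import *
rel(inf(BAR,-.07,-.029),BAR[2],.010)"
```

```text
clock: 14.3
ee_pos: [0.445, 0.3092, 0.0105]
orientation: [[0.204, 0.979, -0.014], [0.979, -0.204, 0.013], [0.01, -0.016, -1.0]]
contact_force: [-0.0, 0.3, 0.6]
finger_gap: -0.0001
shift mm [ 0.7357 15.9393  0.2031] twist 0.36189181084873656
t 14.3 p [0.445  0.3092 0.0105] bar frame [-0.0859 -0.0298] yaw -11.767624712070791 tilt [ 0.01   -0.0161] F [-0.0474  0.3274  0.6219] gap -0.00012256817716839512
```

```bash
python3 -m jog '[[[0,0.003,0,0.4,0.0],[0,0.003,0,0,0.0],[0,0.003,0,0,0.0],[0,0.003,0,0,0.0],[0,0.002,0,0,0.0],[0,0.001,0,0,0.0],[0,0.001,0,0,0.0],[0,0.001,0,0,0.0]]]'
python3 -m jog '[[[0,0.001,0,0,0],[0,0.001,0,0,0.0],[0,0.001,0,0,0.0],[0,0.001,0,0,0.0],[0,0.001,0,0,0.0],[0,0.001,0,0,0.0],[0,0.001,0,0,0.0],[0,0.001,0,0,0.0]]]'
python3 -c "
from st import *
rep()"
```

```text
clock: 15.1
ee_pos: [0.4631, 0.3088, 0.0107]
orientation: [[0.211, 0.977, -0.013], [0.977, -0.211, 0.015], [0.012, -0.016, -1.0]]
contact_force: [-6.9, 4.3, 5.3]
finger_gap: -0.0002
clock: 15.9
ee_pos: [0.4626, 0.3088, 0.0108]
orientation: [[0.211, 0.977, -0.027], [0.977, -0.211, 0.013], [0.007, -0.029, -1.0]]
contact_force: [-4.2, 3.3, 3.3]
finger_gap: -0.0003
t 15.9 p [0.4626 0.3088 0.0108] bar frame [-0.0686 -0.0265] yaw -12.16758514926244 tilt [ 0.007  -0.0295] F [-4.2402  3.3058  3.3121] gap -0.00032421448549898197
```

The fingers stall at −68.0 mm on the left and −68.2 to −68.6 mm on the right, so it is solidly seated at both ends. Withdrawing for the final look.

```bash
python3 -m jog '[[[0,-0.003,0,0,0],[0,-0.01,0,0,0.0],[0,-0.03,0,0,0.0],[0,-0.04,-0.02,0,0],[0,-0.04,-0.03,0,0],[0,-0.04,-0.03,0,0],[0,-0.03,-0.02,0,0],[0,0,0,0,0.0]]]'
python3 - <<'E'
from fit import *
from st import *
rep()
a=viewer.read_camera('scene');b=viewer.read_camera('top')
# overlay ideal: piece flush against bar at y=4mm
P=lambda L:T(BAR,L)
def draw(im,n,x0,y0,w,h,s,name):
    im=cv2.resize(im[y0:y0+h,x0:x0+w,::-1],None,fx=s,fy=s,interpolation=cv2.INTER_CUBIC)
    raw=im.copy()
    for L,c in (([[-.012,.059,.005],[-.012,-.051,.005]],(0,255,0)),([[-.057,.059,.045],[-.057,-.051,.045]],(0,255,255)),([[-.012,.095,.016],[-.012,-.095,.016]],(255,255,0))):
        q=((w2px(n,P(L))-[x0,y0]+.5)*s).astype(int); cv2.line(im,tuple(map(int,q[0])),tuple(map(int,q[1])),c,1)
    cv2.imwrite(name,np.vstack([raw,im]) if n=='top' else np.hstack([raw,im]))
draw(a,'scene',260,140,95,95,4,'pics/s10.png'); draw(b,'top',225,165,120,65,4.5,'pics/t10.png')
for nm,n,p,z in [("rod0","top",un((100,338),220,160),.038)]: pass
d=cv2.absdiff(cv2.imread('pics/top0.png'),b[:,:,::-1]).max(2)
print([ (k,int(d[int(v)-6:int(v)+7,int(u)-6:int(u)+7].max())) for k,(u,v) in dict(rod=(237,216),barend=(341.5,230),nut=(305,175)).items()])
E
```

```text
clock: 16.7
ee_pos: [0.2686, 0.3476, 0.1172]
orientation: [[0.214, 0.977, -0.028], [0.977, -0.213, 0.012], [0.006, -0.03, -1.0]]
contact_force: [0.7, -0.1, 0.2]
finger_gap: -0.0003
t 16.7 p [0.2686 0.3476 0.1172] bar frame [-0.2665 -0.0293] yaw -12.323601589092725 tilt [ 0.0058 -0.0298] F [ 0.695  -0.1049  0.2479] gap -0.00029487384072412955
[('rod', 6), ('barend', 6), ('nut', 7)]
```

View pics/s10.png

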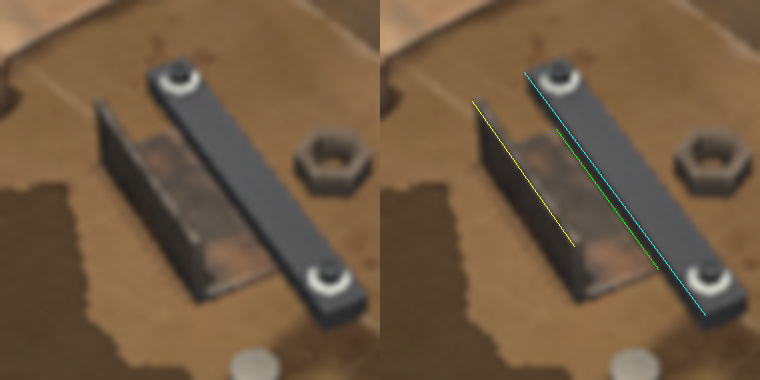

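View pics/t10.png

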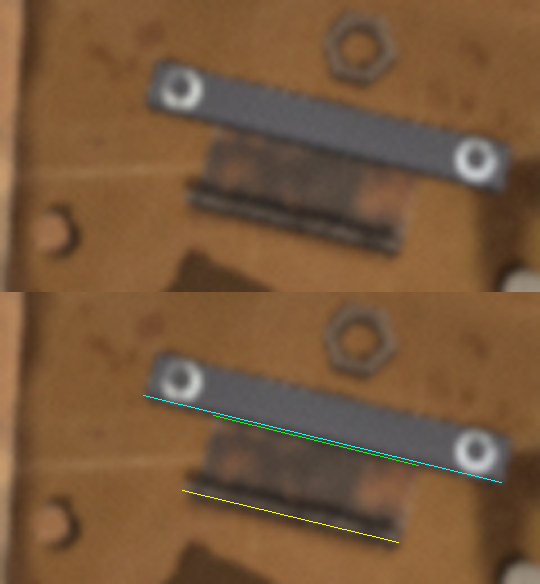

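The overlay of the ideal flush pose runs parallel to the piece and about 1 px off in both views, which matches the fit's offset. Around the bystanders the images differ from the first ones only by noise. Handing in.

```bash
python3 -c "
from workcell import manip
print(manip.close_job())"
```

```text
the job is handed in; nothing more can be done
None
```

The angle iron is tipped over its corner and its lying leg is seated against the stop bar. I handed the job in at about 17 s of the 61 s allowed; the hand-in reports no verdict.

- **Tipping:** I pushed the inside of the upright leg with two spread fingertips until it fell flat and the other leg stood up. It was not gripped or lifted at any point.
- **Pushing to the bar:** I slid it along low down until the fingers stalled at about 6 N. Then I pressed gently near each end with closed fingers to square it.
- **Squareness:** the fingers stalled at −68.0 mm on the left and −68.2 to −68.6 mm on the right in the bar's frame, against −68 mm expected when flush. That is a difference of about 0.5° or less, within how well I know the bar's angle.
- **Position:** the last images show the leg flat against the bar, with the bar extending past both ends. The projected flush outline was parallel to the piece and about 1 pixel (roughly 2 mm) off, so the seating evidence is the stall positions rather than the images.
- **Bystanders:** the areas around the two bar ends and the nut differ from the first image only by noise. The gripper was well clear of everything at hand-in.

One thing I did not correct: the tool drifted up to about 1.7° out of vertical during the pushes.

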